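Press the snap lids home along a row of vials

ROBOT

A 7-joint arm with a two-finger parallel gripper is mounted at the origin on the work surface. World frame = base frame: x ahead of the robot, y to its left, z up, the work surface at z = 0. Lengths are in m, angles in rad, forces in N, time in s.
With the tool pointing down it reaches from about 0.4 to 0.85 m from the base axis. Payload 10.4 kg.
Tool frame: the origin (TCP) lies at the very end of the fingers, on their centre line; the grasp point (between the pads) lies 19 mm behind it (manip.grip_depth is the distance from the TCP to the grasp point, in m); z points along the fingers, x is the direction in which the jaws open and shut, and the axes are right-handed (so a half turn about z gives the same grasp; the last joint's range is limited). The gripper opens to 85 mm and grips with 20 to 120 N. Pads are 22 mm wide; open, the fingers measure 114 mm over their backs; the gripper's body (76 mm by 85 mm) begins 54 mm behind the grasp point. The pads swing forward as they close: fully open they stand 13 mm farther back than shut.
Start: joints at [1.258, 0.332, -0.065, 1.46, 0.022, 1.35, -0.088], TCP at [0.179, -0.599, 0.231] pointing down, gripper open.
Joint ranges: [-2.6, 2.6], [-0.5, 2.12], [-1.47, 1.34], [0.16, 2.42], [-1.27, 4.41], [0.06, 2.06], [-2.6, 2.6]. Speed limits (rad/s): [2.22, 2.22, 2.79, 2.79, 3.14, 3.14, 3.14].

INTERFACE

Orientations are given as a unit quaternion [x, y, z, w].
In Python, from workcell import manip, cams gives the robot as it stands. The module is installed in compiled form; this text tells all that it offers.
- The arm moves only by the tool move_arm, never from a script. Its arguments are lists of equal length, an entry for each row: "claw": the opening, from 0 (shut) to 1 (fully open); "dp": the shift along the tool's x, y, z as a fraction of full scale, a list of three; "turn": the turn, a rotation vector about the tool's x, y, z as a fraction of full scale, a list of three. A call has 1 to 8 rows; each row shifts and turns the commanded pose from where the row before left it, along the tool's axes as they then stand; what a row does not reach is not made up. Full scale, the value 1, is 200 mm for a shift and 45 degrees for a turn. A row lasts 1/12 s, in which the tool goes at most 41.7 mm and 7.16 degrees, less where a joint would pass 70% of its speed; a pose out of reach is approached as far as the arm can. A call with a number of a shift or a turn outside -1 to 1 is refused whole. A call with a gripper value outside its range is refused whole. The fingers move at their own pace and stop on an object; "grip_force" is the grip in N (left out, the last holds). Time passes only in rows, so rows that do not move let the fingers close. It gives the time, the measured TCP pose, the force and the opening at its end, in the units of the state.
- manip.get_obs(): the state, without advancing time (a new reading comes with each control period).
- cams.camera(name): name is "scene" or "top" or "wrist"; returns the picture (400x640x3 uint8, red, green, blue); there is no depth.
- cams.camera_info(name): a dict with "fx", "fy", "cx", "cy" (pixels), "pose" (4x4, takes a point from camera to world coordinates); the wrist camera has in their place "tool_from_camera" (4x4, takes a point from camera to tool coordinates, whose origin is the TCP and whose axes are the tool frame's). Camera axes: x right, y down, z forward; pixel columns grow to the right and rows downward; lengths in m; the calibration is good to about 2 mm. A picture is of the moment at which its call begins: read the wrist's pose just before it. camera_info takes no time and is no camera call.
- manip.hand_in(): hands the job in, once; it reports no verdict.
The state is a dict: "clock": time; "joint_pos": joint angles; "joint_velocities": joint speeds; "tau": joint torques, N m; "position": TCP position; "ee_rot": TCP orientation; "ft_force": force on the tool from outside, world axes, zero at the start; "torque": the same for the moment, N m; "grip_width": opening from 0.0 (shut) to 1.0 (fully open).
Only numpy, scipy, OpenCV 4.12 (cv2) and the standard library are available. Lean on these libraries where they do the work, as an engineer would, in place of code of your own. Each camera call takes 0.05 s, during which the arm holds its last target.

TASK

The snap lids on the row of five vials in the rack are only set on and stand proud. Run your fingertips along the row from its left-hand end (as seen from the robot) to its right-hand end, gently pressing each lid in turn fully home, so that none is missed. Only touch: do not pull or lift a lid or vial, do not shift the rack, and leave the bottle, beaker and spatula beside it alone.

Things in the scene. Friction and masses are not known exactly. Their poses are not given: they have to be found in the camera images.
- rack: Grey plastic vial rack, 98 (x) x 232 (y) x 38 mm high, 0.55 to 0.9 kg, loose on the bench; bottom plate 5 mm thick, top plate with two rows of five 29.5 mm holes, 44 mm apart. Origin at the centre of its underside; its y axis runs along the rows to the left-hand end. The vials fill the row nearer the robot (rack x = -22 mm, y = +88, +44, 0, -44, -88 mm); the other row is empty.
- vial1: Amber glass vial at place 1 of 5 in the row, counted from the left (left-hand end), 27 mm across, 62 mm tall, 50 g, standing loose in its hole with its foot on the rack's bottom plate (5 mm above the bench). Origin at the centre of its underside, z up. Glass: a push of over 30 N would crack it.
- vial2: Amber glass vial at place 2 of 5 in the row, counted from the left (second from the left), 27 mm across, 62 mm tall, 50 g, standing loose in its hole with its foot on the rack's bottom plate (5 mm above the bench). Origin at the centre of its underside, z up. Glass: a push of over 30 N would crack it.
- vial3: Amber glass vial at place 3 of 5 in the row, counted from the left (middle), 27 mm across, 62 mm tall, 50 g, standing loose in its hole with its foot on the rack's bottom plate (5 mm above the bench). Origin at the centre of its underside, z up. Glass: a push of over 30 N would crack it.
- vial4: Amber glass vial at place 4 of 5 in the row, counted from the left (second from the right), 27 mm across, 62 mm tall, 50 g, standing loose in its hole with its foot on the rack's bottom plate (5 mm above the bench). Origin at the centre of its underside, z up. Glass: a push of over 30 N would crack it.
- vial5: Amber glass vial at place 5 of 5 in the row, counted from the left (right-hand end), 27 mm across, 62 mm tall, 50 g, standing loose in its hole with its foot on the rack's bottom plate (5 mm above the bench). Origin at the centre of its underside, z up. Glass: a push of over 30 N would crack it.
- lid1_top (a point): Centre of the upper face of vial 1's white snap lid: a flat disc 29 mm across, 3 mm thick, with a 5 mm thumb tab, on a plug that slides in the vial's mouth; 15 mm gap to the next lid. Fully home it is 65 mm above the vial's underside (70 mm above the bench), higher by as much as the lid stands proud. Soft plastic: it gives 1 mm per 5 N under the finger, at most 3.5 mm, and springs back.
- lid2_top (a point): Centre of the upper face of vial 2's white snap lid: a flat disc 29 mm across, 3 mm thick, with a 5 mm thumb tab, on a plug that slides in the vial's mouth; 15 mm gap to the next lid. Fully home it is 65 mm above the vial's underside (70 mm above the bench), higher by as much as the lid stands proud. Soft plastic: it gives 1 mm per 5 N under the finger, at most 3.5 mm, and springs back.
- lid3_top (a point): Centre of the upper face of vial 3's white snap lid: a flat disc 29 mm across, 3 mm thick, with a 5 mm thumb tab, on a plug that slides in the vial's mouth; 15 mm gap to the next lid. Fully home it is 65 mm above the vial's underside (70 mm above the bench), higher by as much as the lid stands proud. Soft plastic: it gives 1 mm per 5 N under the finger, at most 3.5 mm, and springs back.
- lid4_top (a point): Centre of the upper face of vial 4's white snap lid: a flat disc 29 mm across, 3 mm thick, with a 5 mm thumb tab, on a plug that slides in the vial's mouth; 15 mm gap to the next lid. Fully home it is 65 mm above the vial's underside (70 mm above the bench), higher by as much as the lid stands proud. Soft plastic: it gives 1 mm per 5 N under the finger, at most 3.5 mm, and springs back.
- lid5_top (a point): Centre of the upper face of vial 5's white snap lid: a flat disc 29 mm across, 3 mm thick, with a 5 mm thumb tab, on a plug that slides in the vial's mouth; 15 mm gap to the next lid. Fully home it is 65 mm above the vial's underside (70 mm above the bench), higher by as much as the lid stands proud. Soft plastic: it gives 1 mm per 5 N under the finger, at most 3.5 mm, and springs back.
- lid1 (a joint): How far the lid of vial 1 stands proud of home, in m: 0 = fully home (disc flat on the rim; it stops there and the force rises), 0.002 to 0.007 at the start. It slides stiffly, taking about 4 N of straight downward push on the disc (somewhat more if fast), and stays where it is left; letting go does not raise it.
- lid2 (a joint): How far the lid of vial 2 stands proud of home, in m: 0 = fully home (disc flat on the rim; it stops there and the force rises), 0.002 to 0.007 at the start. It slides stiffly, taking about 4 N of straight downward push on the disc (somewhat more if fast), and stays where it is left; letting go does not raise it.
- lid3 (a joint): How far the lid of vial 3 stands proud of home, in m: 0 = fully home (disc flat on the rim; it stops there and the force rises), 0.002 to 0.007 at the start. It slides stiffly, taking about 4 N of straight downward push on the disc (somewhat more if fast), and stays where it is left; letting go does not raise it.
- lid4 (a joint): How far the lid of vial 4 stands proud of home, in m: 0 = fully home (disc flat on the rim; it stops there and the force rises), 0.002 to 0.007 at the start. It slides stiffly, taking about 4 N of straight downward push on the disc (somewhat more if fast), and stays where it is left; letting go does not raise it.
- lid5 (a joint): How far the lid of vial 5 stands proud of home, in m: 0 = fully home (disc flat on the rim; it stops there and the force rises), 0.002 to 0.007 at the start. It slides stiffly, taking about 4 N of straight downward push on the disc (somewhat more if fast), and stays where it is left; letting go does not raise it.
- reagent: Bystander: closed amber bottle, 60 mm across, 120 mm tall, behind the rack. Origin at the centre of its underside.
- beaker: Bystander: empty glass beaker, 60 mm across, 75 mm tall, behind the rack. Origin at the centre of its underside.
- spatula: Bystander: flat steel double-ended laboratory spatula, 172 mm long, 14 mm wide, 4 mm thick, lying on the bench between the rack and the robot. Origin at its centre, on its underside.
Not all that is in view belongs to the job. What is shaped like the vial1 but purple is not meant.

How it is judged:
On the way, in this order (a step that is already met when the one before it is completed fails the run):
1. the lid at place 1 (left-hand end) is home, under the fingers (value of joint lid1 below 0.0015 m and contact force between the fingers and vial1 above 0.5 N).
2. the lid at place 2 (second from the left) is home, under the fingers (value of joint lid2 below 0.0015 m and contact force between the fingers and vial2 above 0.5 N).
3. the lid at place 3 (middle) is home, under the fingers (value of joint lid3 below 0.0015 m and contact force between the fingers and vial3 above 0.5 N).
4. the lid at place 4 (second from the right) is home, under the fingers (value of joint lid4 below 0.0015 m and contact force between the fingers and vial4 above 0.5 N).
5. the lid at place 5 (right-hand end) is home, under the fingers (value of joint lid5 below 0.0015 m and contact force between the fingers and vial5 above 0.5 N).
At the end, for the whole second after the job is handed in: all five lids within 1.5 mm of fully home, pressed one after another from the left-hand end to the right-hand end; the vials upright (0.15 rad), at rest and standing on the rack's bottom plate (within 3 mm); the rack within 20 mm of where it stood (value of joint each of lid1, lid2, lid3, lid4, lid5 below 0.0015 m and z of each of vial1, vial2, vial3, vial4, vial5 in the frame of rack below 0.008 m and angle between each of vial1, vial2, vial3, vial4, vial5's own z axis and vertical below 0.15 rad and linear speed of each of vial1, vial2, vial3, vial4, vial5 below 0.02 m/s and distance of rack from where it was at the start of the episode below 0.02 m and angle between rack's own z axis and vertical below 0.1 rad); the robot touches nothing.
It fails at once if a vial is pushed with more than 30 N (contact force between the fingers and vial1 above 30 N or contact force between the fingers and vial2 above 30 N or contact force between the fingers and vial3 above 30 N or contact force between the fingers and vial4 above 30 N or contact force between the fingers and vial5 above 30 N).
It fails at once if a vial is lifted more than 8 mm off the rack's bottom plate (z of any of vial1, vial2, vial3, vial4, vial5 in the frame of rack above 0.013 m).
It fails at once if a lid is pulled up (value of joint any of lid1, lid2, lid3, lid4, lid5 above 0.0085 m).
It fails at once if the rack is shifted or lifted by more than 20 mm (distance of rack from where it was at the start of the episode above 0.02 m).
It fails at once if the bottle, beaker or spatula is shifted by more than 20 mm (distance of any of reagent, beaker, spatula from where it was at the start of the episode above 0.02 m).
It also fails if it takes over 43 s, if anything falls off the work surface, if the arm or the gripper's body presses on something with over 40 N, if the wrist force passes 120 N, or if a joint passes its speed limit or range.

## Working session

There is one attempt and no reset: what is moved stays moved. The work goes in short steps, Python scripts to look and compute and a tool call to move; the robot and the scene stay as the last step left them, time stands still between calls to the robot, and variables do not carry over. Pictures are saved under pics/ and viewed, and the job is handed in when it is done.

Besides the shell and the picture viewer there is one more tool, called after "Call:" in YAML: its name, and indented under it one key for each argument. move_arm: Moves the arm, as the interface text tells. Shift numbers are shares of 200 mm and turn numbers shares of 45 degrees, none past 1 either way. Its arguments: {"type":"object","properties":{"claw":{"type":"array","items":{"type":"number"}},"dp":{"type":"array","items":{"type":"array","items":{"type":"number"}}},"turn":{"type":"array","items":{"type":"array","items":{"type":"number"}}},"grip_force":{"type":"number"}},"required":["claw","dp","turn"]}

```bash
mkdir -p pics
python3 - <<'E'
from workcell import manip, cams
import cv2
o=manip.get_obs()
for k in o: print(k,o[k])
for n in ("scene","top","wrist"):
    cv2.imwrite(f"pics/{n}0.png",cams.camera(n)[:,:,::-1]); i=cams.camera_info(n); print(n,i)
E
```

```text
clock 0.0
joint_pos [ 1.25839562  0.33289577 -0.06469363  1.46096797  0.02157595  1.34991815
 -0.08851328]
joint_velocities [ 0.00011475 -0.00060814  0.00081146  0.00106204 -0.00061623  0.00068143
 -0.00119527]
tau [-2.53676335e-04 -6.25441718e+01  4.91785922e-02 -3.91598117e+01
  1.61671860e-02  9.90111614e-03 -5.19676291e-05]
position [ 0.17848529 -0.59855982  0.23048827]
ee_rot [ 8.01797236e-01 -5.97595711e-01 -6.13717411e-04 -4.26619078e-04]
ft_force [ 0.06373653  0.73978164 -0.91730686]
torque [ 0.01094718  0.00471181 -0.05967766]
grip_width 1.0008649534756309
scene {'fx': 481.23850024722174, 'fy': 481.23850024722174, 'cx': 319.4985003752528, 'cy': 205.35161940073206, 'pose': array([[ 0.3090535 ,  0.68707376, -0.65758314,  1.1401709 ],
       [ 0.95085702, -0.20949487,  0.22799742, -0.16162922],
       [ 0.01889075, -0.69573095, -0.71805403,  0.67713723],
       [ 0.        ,  0.        ,  0.        ,  1.        ]])}
top {'fx': 387.95322702771756, 'fy': 387.95322702771756, 'cx': 316.8768598693012, 'cy': 204.0425856729108, 'pose': array([[-0.00124534, -0.99599759,  0.08937139,  0.53097017],
       [-0.99951028,  0.00403417,  0.03103108,  0.02040374],
       [-0.03126742, -0.08928898, -0.99551485,  0.82476543],
       [ 0.        ,  0.        ,  0.        ,  1.        ]])}
wrist {'fx': 349.11164673440675, 'fy': 349.11164673440675, 'cx': 314.56219763584966, 'cy': 200.1813034418003, 'tool_from_camera': array([[ 9.99999640e-01, -1.04602174e-04,  8.41904907e-04,
        -1.02632505e-03],
       [-1.71101913e-04,  9.47111270e-01,  3.20905303e-01,
        -8.28115278e-02],
       [-8.30945017e-04, -3.20905332e-01,  9.47110911e-01,
        -1.43476822e-01],
       [ 0.00000000e+00,  0.00000000e+00,  0.00000000e+00,
         1.00000000e+00]])}
```

View pics/scene0.png

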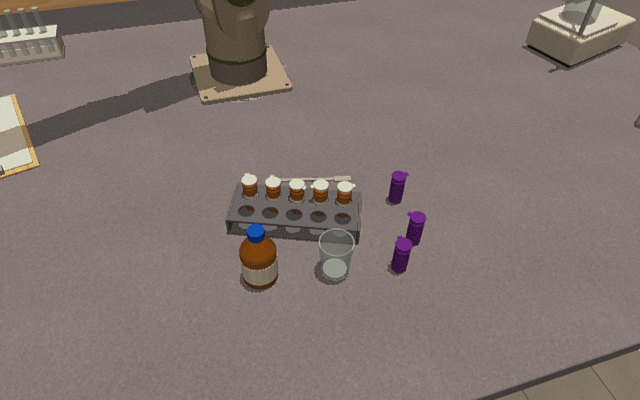

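View pics/top0.png

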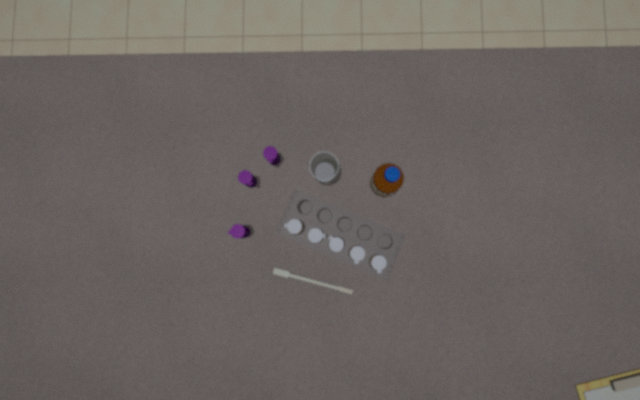

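The top picture shows five white lids from (294,227), left-hand end, to (379,263), right-hand end. The three purple vials at (238,231), (247,178) and (271,155) are decoys. I'll enlarge that area.

Run:
```python
import cv2
a=cv2.imread("pics/top0.png")[180:300,260:420]
cv2.imwrite("pics/top0c.png",cv2.resize(a,None,fx=5,fy=5,interpolation=cv2.INTER_CUBIC))
a=cv2.imread("pics/scene0.png")[160:260,215:375]
cv2.imwrite("pics/scene0c.png",cv2.resize(a,None,fx=5,fy=5,interpolation=cv2.INTER_CUBIC))
```

```text
(no output)
```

View pics/top0c.png

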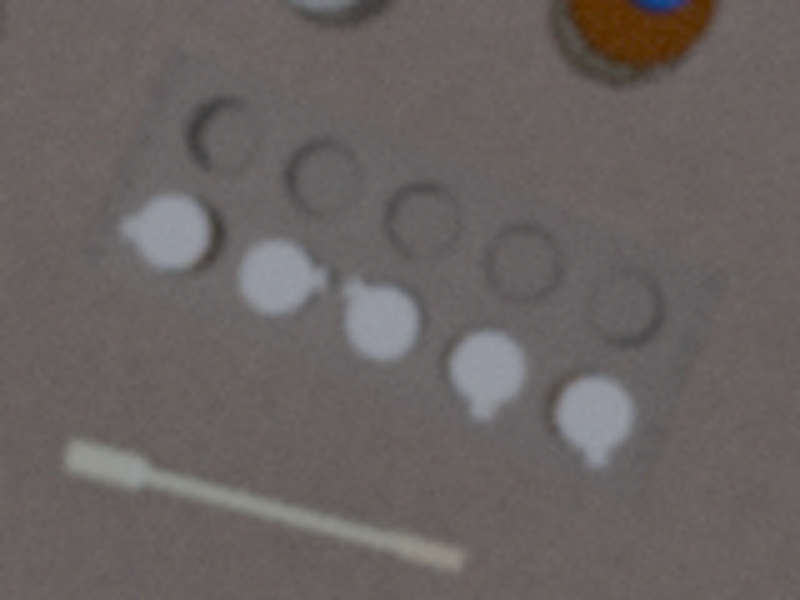

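View pics/scene0c.png

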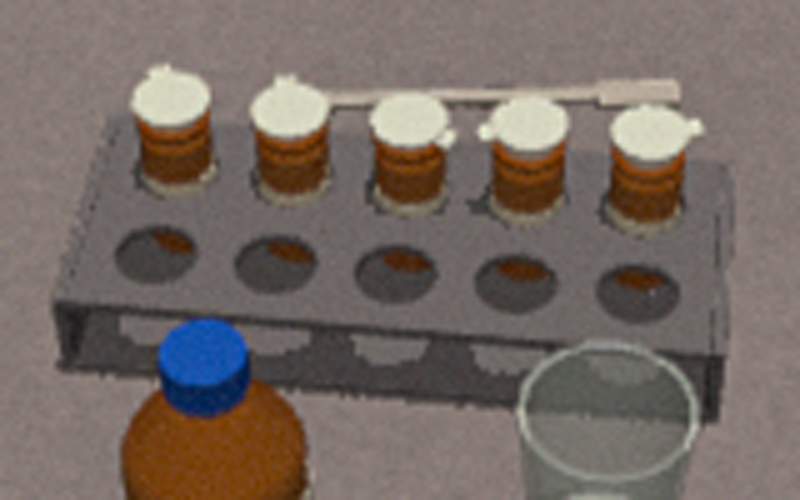

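```bash
cat > h.py <<'E'
from workcell import manip, cams
import numpy as np
from scipy.spatial.transform import Rotation as R
def ray(cam,u,v,z,pose=None):
    i=cams.camera_info(cam); P=i['pose'] if pose is None else pose
    d=P[:3,:3]@np.array([(u-i['cx'])/i['fx'],(v-i['cy'])/i['fy'],1]); o=P[:3,3]
    return o+d*(z-o[2])/d[2]
def toolvec(target,o=None):
    o=o or manip.get_obs()
    return R.from_quat(o['ee_rot']).inv().apply(np.array(target)-o['position'])
E
python3 - <<'E'
from h import *
np.set_printoptions(precision=4,suppress=True)
L=np.array([ray("top",260+(u+.5)/5-.5,180+(v+.5)/5-.5,.0745)for u,v in[(173,231),(276,277),(382,323),(488,368),(595,414)]]);print(L)
d=np.diff(L,axis=0);print(np.linalg.norm(d,axis=1)); e=L[0]-L[4];print(np.arctan2(e[1],e[0])*180/np.pi-90)
c=L.mean(0)
S=np.array([ray("scene",215+(u+.5)/5-.5,160+(v+.5)/5-.5,.0745)for u,v in[(648,132),(528,124),(410,120),(290,109),(172,100)]]);print(S)
# holes
H=np.array([ray("top",260+u/5-.4,180+v/5-.4,.038)for u,v in[(224,134),(323,176),(423,218),(524,261),(626,306)]]);print(H,np.linalg.norm(np.diff(H,axis=0),axis=1)); e=H[0]-H[4];print(np.arctan2(e[1],e[0])*180/np.pi-90)
print(R.from_quat(manip.get_obs()['ee_rot']).as_matrix())
print(ray("top",260+66/5,180+455/5,0),ray("top",260+465/5,180+558/5,0))
E
```

```text
[[ 0.5562  0.0878  0.0745]
 [ 0.5384  0.0479  0.0745]
 [ 0.5207  0.0071  0.0745]
 [ 0.5035 -0.0333  0.0745]
 [ 0.4861 -0.0739  0.0745]]
[0.0437 0.0444 0.0439 0.0441]
-23.449167013788383
[[ 0.5548  0.0878  0.0745]
 [ 0.5381  0.0474  0.0745]
 [ 0.5237  0.0069  0.0745]
 [ 0.5053 -0.0334  0.0745]
 [ 0.4881 -0.0735  0.0745]]
[[ 0.5969  0.0704  0.038 ]
 [ 0.5796  0.0301  0.038 ]
 [ 0.5625 -0.0103  0.038 ]
 [ 0.545  -0.0509  0.038 ]
 [ 0.5269 -0.0915  0.038 ]] [0.0438 0.0439 0.0441 0.0445]
-23.37708354542937
[[ 0.2858 -0.9583 -0.0003]
 [-0.9583 -0.2858  0.001 ]
 [-0.001   0.     -1.    ]]
[0.4635 0.1385 0.    ] [ 0.4212 -0.0291  0.    ]
```

Top and scene agree within 2–3 mm, the spacing is 44 mm and the row lies at −23.4°. I'll close the fingers and turn the tool so its x runs along the row.

Call:
move_arm:
  claw: [0,0,0,0,0,0,0,0]
  dp:
    - [0,0,0]
    - [0,0,0]
    - [0,0,0]
    - [0,0,0]
    - [0,0,0]
    - [0,0,0]
    - [0,0,0]
    - [0,0,0]
  turn:
    - [0,0,0.148]
    - [0,0,0.148]
    - [0,0,0.148]
    - [0,0,0.148]
    - [0,0,0.148]
    - [0,0,0.15]
    - [0,0,0]
    - [0,0,0]
  grip_force: 20

```text
clock: 0.82
position: [0.1787, -0.5988, 0.2311]
ee_rot: [-0.55, 0.835, 0.0, -0.0]
ft_force: [0.0, -0.7, 0.4]
grip_width: -0.003
```

Run:
```python
from h import *
o=manip.get_obs();M=R.from_quat(o['ee_rot']).as_matrix();print(o['clock'],o['position'],M.round(4),o['grip_width'],o['joint_pos'].round(2) if hasattr(o['joint_pos'],'round') else o['joint_pos'])
print(toolvec([.5555,.0878,.11])/.2)
```

```text
0.8167 [ 0.17869675 -0.59880848  0.2311017 ] [[-3.943e-01 -9.190e-01 -2.000e-04]
 [-9.190e-01  3.943e-01  3.000e-04]
 [-2.000e-04  3.000e-04 -1.000e+00]] -0.0029854614144141428 [ 1.19  0.33  0.03  1.46 -0.01  1.35 -0.76]
[-3.89767142 -0.37771353  0.60615822]
```

Call:
move_arm:
  claw: [0,0,0,0,0,0,0,0]
  dp:
    - [-0.19,-0.02,0]
    - [-0.19,-0.02,0]
    - [-0.19,-0.02,0]
    - [-0.19,-0.02,0]
    - [-0.19,-0.02,0]
    - [-0.19,-0.02,0]
    - [-0.19,-0.02,0]
    - [-0.19,-0.02,0]
  turn:
    - [0,0,0]
    - [0,0,0]
    - [0,0,0]
    - [0,0,0]
    - [0,0,0]
    - [0,0,0]
    - [0,0,0]
    - [0,0,0]

```text
clock: 1.48
position: [0.3294, -0.3311, 0.2315]
ee_rot: [-0.551, 0.835, -0.0, -0.0]
ft_force: [0.7, -0.3, 0.5]
grip_width: -0.001
```

Call:
move_arm:
  claw: [0,0,0,0,0,0,0,0]
  dp:
    - [-0.19,-0.02,0]
    - [-0.19,-0.02,0]
    - [-0.19,-0.02,0]
    - [-0.19,-0.02,0]
    - [-0.19,-0.02,0]
    - [-0.19,-0.02,0]
    - [-0.19,-0.02,0]
    - [-0.19,-0.02,0]
  turn:
    - [0,0,0]
    - [0,0,0]
    - [0,0,0]
    - [0,0,0]
    - [0,0,0]
    - [0,0,0]
    - [0,0,0]
    - [0,0,0]

```text
clock: 2.15
position: [0.4798, -0.0649, 0.2316]
ee_rot: [-0.551, 0.835, -0.0, 0.0]
ft_force: [0.8, -0.6, -0.1]
grip_width: -0.004
```

Run:
```python
from h import *
o=manip.get_obs();M=R.from_quat(o['ee_rot']).as_matrix();print(o['clock'],o['position'],M.round(4),o['joint_pos'])
print(toolvec([.5555,.0878,.11])/.2)
```

```text
2.15 [ 0.47981271 -0.06489813  0.23158874] [[-3.939e-01 -9.192e-01  7.000e-04]
 [-9.192e-01  3.939e-01 -6.000e-04]
 [ 2.000e-04 -9.000e-04 -1.000e+00]] [ 0.56645313  0.0523789  -0.53870696  1.79622718  0.02845443  1.29976732
 -1.95489417]
[-0.85097909 -0.04658466  0.60777634]
```

Call:
move_arm:
  claw: [0,0,0,0,0,0,0,0]
  dp:
    - [-0.17,-0.01,0.08]
    - [-0.17,-0.01,0.08]
    - [-0.17,-0.01,0.08]
    - [-0.17,-0.01,0.08]
    - [-0.17,-0.01,0.08]
    - [0,0,0.08]
    - [0,0,0.08]
    - [0,0,0]
  turn:
    - [0,0,0]
    - [0,0,0]
    - [0,0,0]
    - [0,0,0]
    - [0,0,0]
    - [0,0,0]
    - [0,0,0]
    - [0,0,0]

```text
clock: 2.82
position: [0.5543, 0.0855, 0.1161]
ee_rot: [-0.551, 0.835, 0.001, -0.002]
ft_force: [-0.6, -1.0, -0.5]
grip_width: -0.001
```

Run:
```python
from h import *
import cv2
o=manip.get_obs();M=R.from_quat(o['ee_rot']).as_matrix();print(o['clock'],o['position'],M.round(4),o['joint_pos'],o['ft_force'])
print(toolvec([.5555,.0878,.08])/.2)
a=[cams.camera(n)[:,:,::-1] for n in("scene","top","wrist")]
b=cv2.resize(a[0][110:260,215:415],(800,600),interpolation=cv2.INTER_CUBIC)
cv2.imwrite("pics/s1.png",b);cv2.imwrite("pics/w1.png",a[2])
```

```text
2.8167 [0.55430036 0.08552264 0.11608887] [[-3.932e-01 -9.194e-01 -4.900e-03]
 [-9.194e-01  3.932e-01 -2.000e-04]
 [ 2.100e-03  4.500e-03 -1.000e+00]] [ 0.29450693  0.35839572 -0.62947471  1.74002189  0.22973107  1.12292917
 -2.38093108] [-0.56921858 -1.00344856 -0.47976564]
[-0.01321464 -0.00184233  0.18041003]
```

View pics/s1.png

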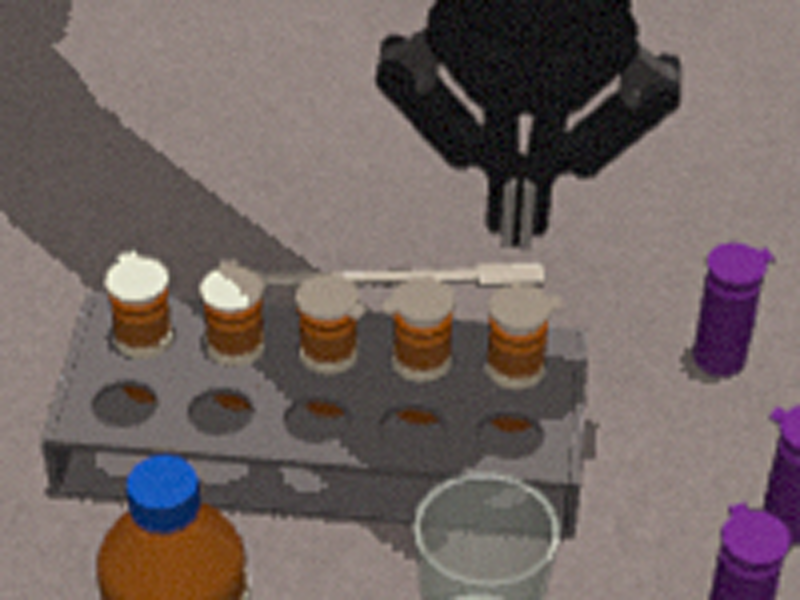

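View pics/w1.png

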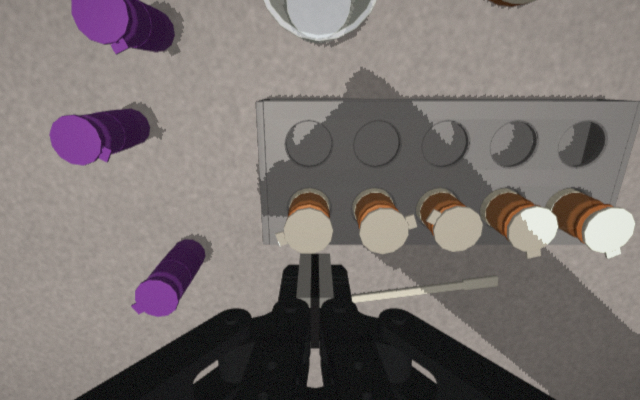

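Fingers are above lid 1 in the scene view (tips at (518,245) of the crop), and the wrist view shows lid 1 at (308,230). Checking the lid positions with the wrist camera.

Run:
```python
from h import *
import cv2
o=manip.get_obs();T=np.eye(4);T[:3,:3]=R.from_quat(o['ee_rot']).as_matrix();T[:3,3]=o['position']
P=T@cams.camera_info('wrist')['tool_from_camera']
print(o['clock'],o['position'])
for u,v in[(308,230),(382,231),(457,228),(530,229),(607,230)]:print(ray('wrist',u,v,.0745,P).round(4))
print(toolvec([.5555,.0878,.08])/.2)
```

```text
2.9667 [0.55639963 0.08501431 0.12016133]
[0.5579 0.0894 0.0745]
[0.54   0.0496 0.0745]
[0.5243 0.0085 0.0745]
[ 0.5067 -0.0308  0.0745]
[ 0.488  -0.0723  0.0745]
[-0.01095224  0.00979951  0.2008023 ]
```

Call:
move_arm:
  claw: [0,0,0,0,0,0]
  dp:
    - [-0.016,0.006,0.05]
    - [0,0,0.05]
    - [0,0,0.05]
    - [0,0,0.045]
    - [0,0,0]
    - [0,0,0]
  turn:
    - [0,0,0]
    - [0,0,0]
    - [0,0,0]
    - [0,0,0]
    - [0,0,0]
    - [0,0,0]

```text
clock: 3.47
position: [0.5558, 0.0887, 0.0796]
ee_rot: [-0.549, 0.836, 0.0, -0.001]
ft_force: [-0.3, -0.2, -0.0]
grip_width: 0.003
```

Run:
```python
from h import *
o=manip.get_obs();M=R.from_quat(o['ee_rot']).as_matrix();print(o['clock'],o['position'],M.round(4),o['joint_pos'],o['ft_force'])
```

```text
3.4667 [0.5557773  0.08867208 0.07956468] [[-3.978e-01 -9.175e-01 -1.400e-03]
 [-9.175e-01  3.978e-01 -1.000e-04]
 [ 6.000e-04  1.200e-03 -1.000e+00]] [ 0.27536254  0.40320807 -0.61676801  1.76969733  0.26377748  1.05365575
 -2.41549994] [-0.25800665 -0.18544686 -0.00796459]
```

Call:
move_arm:
  claw: [0,0,0,0]
  dp:
    - [0,0,0.005]
    - [0,0,0.005]
    - [0,0,0.005]
    - [0,0,0.005]
  turn:
    - [0,0,0]
    - [0,0,0]
    - [0,0,0]
    - [0,0,0]

```text
clock: 3.8
position: [0.5564, 0.0888, 0.0765]
ee_rot: [-0.549, 0.836, -0.0, 0.0]
ft_force: [-0.6, -0.4, 1.4]
grip_width: 0.005
```

Call:
move_arm:
  claw: [0,0,0]
  dp:
    - [0,0,0.005]
    - [0,0,0.005]
    - [0,0,0.005]
  turn:
    - [0,0,0]
    - [0,0,0]
    - [0,0,0]

```text
clock: 4.05
position: [0.5565, 0.0888, 0.0736]
ee_rot: [-0.549, 0.836, -0.0, 0.0]
ft_force: [-1.2, 1.3, 4.7]
grip_width: -0.0
```

Call:
move_arm:
  claw: [0,0,0]
  dp:
    - [0,0,0.005]
    - [0,0,0.005]
    - [0,0,0.005]
  turn:
    - [0,0,0]
    - [0,0,0]
    - [0,0,0]

```text
clock: 4.3
position: [0.5564, 0.0888, 0.0704]
ee_rot: [-0.549, 0.836, -0.0, 0.0]
ft_force: [-0.2, -1.1, 4.5]
grip_width: -0.001
```

Call:
move_arm:
  claw: [0,0]
  dp:
    - [0,0,0.005]
    - [0,0,0]
  turn:
    - [0,0,0]
    - [0,0,0]

```text
clock: 4.47
position: [0.5564, 0.0888, 0.0692]
ee_rot: [-0.549, 0.836, -0.0, 0.0]
ft_force: [0.4, -0.4, 4.5]
grip_width: -0.0
```

Call:
move_arm:
  claw: [0,0,0]
  dp:
    - [0,0,0.005]
    - [0,0,0]
    - [0,0,0]
  turn:
    - [0,0,0]
    - [0,0,0]
    - [0,0,0]

```text
clock: 4.72
position: [0.5565, 0.0888, 0.0687]
ee_rot: [-0.549, 0.836, -0.0, 0.0]
ft_force: [-0.4, -0.5, 7.1]
grip_width: -0.002
```

Call:
move_arm:
  claw: [0,0]
  dp:
    - [0,0,0.0025]
    - [0,0,0]
  turn:
    - [0,0,0]
    - [0,0,0]

```text
clock: 4.88
position: [0.5566, 0.0889, 0.0683]
ee_rot: [-0.549, 0.836, -0.0, 0.0]
ft_force: [-0.7, 0.0, 9.2]
grip_width: -0.004
```

Force rises at 5 N/mm below z≈0.070, exactly the home height, so lid 1 is home. On to lid 2.

Call:
move_arm:
  claw: [0,0,0,0,0,0,0]
  dp:
    - [0,0,-0.04]
    - [0,0,-0.04]
    - [0.11,0,0]
    - [0.11,0,0]
    - [0,0,0]
    - [0,0,0]
    - [0,0,0]
  turn:
    - [0,0,0]
    - [0,0,0]
    - [0,0,0]
    - [0,0,0]
    - [0,0,0]
    - [0,0,0]
    - [0,0,0]

```text
clock: 5.47
position: [0.5388, 0.0488, 0.0841]
ee_rot: [-0.549, 0.836, -0.0, 0.0]
ft_force: [-0.0, 0.6, 0.1]
grip_width: 0.003
```

Run:
```python
from h import *
import cv2
o=manip.get_obs();print(o['clock'],o['position'],o['ft_force'],toolvec([.539,.0485,.078])/.2)
a=cams.camera("scene")[:,:,::-1]
cv2.imwrite("pics/s2.png",cv2.resize(a[110:260,215:415],(800,600),interpolation=cv2.INTER_CUBIC))
```

```text
5.4667 [0.53882048 0.0487912  0.08413021] [-0.03684087  0.64897774  0.05961868] [ 0.00098746 -0.0013966   0.03065104]
```

View pics/s2.png

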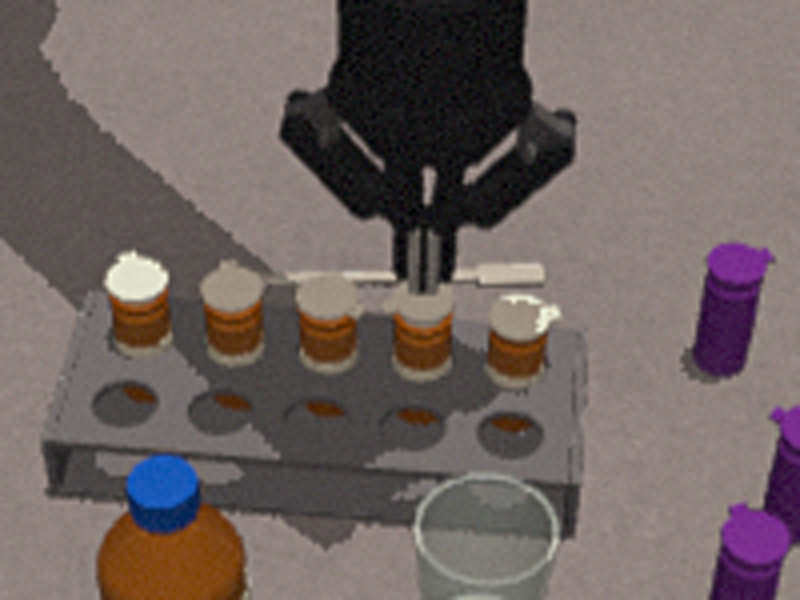

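The picture shows lid 1 (518,318) flush, with the fingers now over lid 2 (423,305).

Call:
move_arm:
  claw: [0,0,0,0,0,0,0,0]
  dp:
    - [0,0,0.01]
    - [0,0,0.01]
    - [0,0,0.01]
    - [0,0,0.006]
    - [0,0,0.006]
    - [0,0,0.006]
    - [0,0,0.006]
    - [0,0,0.006]
  turn:
    - [0,0,0]
    - [0,0,0]
    - [0,0,0]
    - [0,0,0]
    - [0,0,0]
    - [0,0,0]
    - [0,0,0]
    - [0,0,0]

```text
clock: 6.18
position: [0.5389, 0.0486, 0.0719]
ee_rot: [-0.549, 0.836, -0.0, 0.0]
ft_force: [-1.5, 1.4, 5.5]
grip_width: 0.002
```

Call:
move_arm:
  claw: [0,0,0,0]
  dp:
    - [0,0,0.005]
    - [0,0,0.005]
    - [0,0,0.003]
    - [0,0,0]
  turn:
    - [0,0,0]
    - [0,0,0]
    - [0,0,0]
    - [0,0,0]

```text
clock: 6.52
position: [0.5388, 0.0485, 0.0692]
ee_rot: [-0.549, 0.836, -0.0, 0.0]
ft_force: [-1.3, 1.7, 4.7]
grip_width: 0.005
```

Call:
move_arm:
  claw: [0,0,0,0]
  dp:
    - [0,0,0.004]
    - [0,0,0.004]
    - [0,0,0]
    - [0,0,0]
  turn:
    - [0,0,0]
    - [0,0,0]
    - [0,0,0]
    - [0,0,0]

```text
clock: 6.85
position: [0.5391, 0.0486, 0.0682]
ee_rot: [-0.549, 0.836, -0.0, 0.0]
ft_force: [-2.1, 0.4, 9.4]
grip_width: -0.002
```

Lid 2 is home: 9.4 N at z 0.0682, the same as lid 1. Next is lid 3.

Call:
move_arm:
  claw: [0,0,0,0,0,0,0]
  dp:
    - [0,0,-0.04]
    - [0,0,-0.04]
    - [0.11,0,0]
    - [0.11,0,0]
    - [0,0,0]
    - [0,0,0]
    - [0,0,0]
  turn:
    - [0,0,0]
    - [0,0,0]
    - [0,0,0]
    - [0,0,0]
    - [0,0,0]
    - [0,0,0]
    - [0,0,0]

```text
clock: 7.43
position: [0.5214, 0.0083, 0.0839]
ee_rot: [-0.549, 0.836, -0.0, 0.0]
ft_force: [0.3, -0.2, 0.2]
grip_width: 0.002
```

Run:
```python
from h import *
import cv2
o=manip.get_obs();print(o['clock'],o['position'],o['ft_force'],toolvec([.5225,.0075,.078])/.2)
a=cams.camera("scene")[:,:,::-1]
cv2.imwrite("pics/s3.png",cv2.resize(a[110:260,215:415],(800,600),interpolation=cv2.INTER_CUBIC))
```

```text
7.4333 [0.52141126 0.00825939 0.08392998] [ 0.29868445 -0.24241566  0.19210964] [ 0.00132241 -0.00649274  0.02965235]
```

View pics/s3.png

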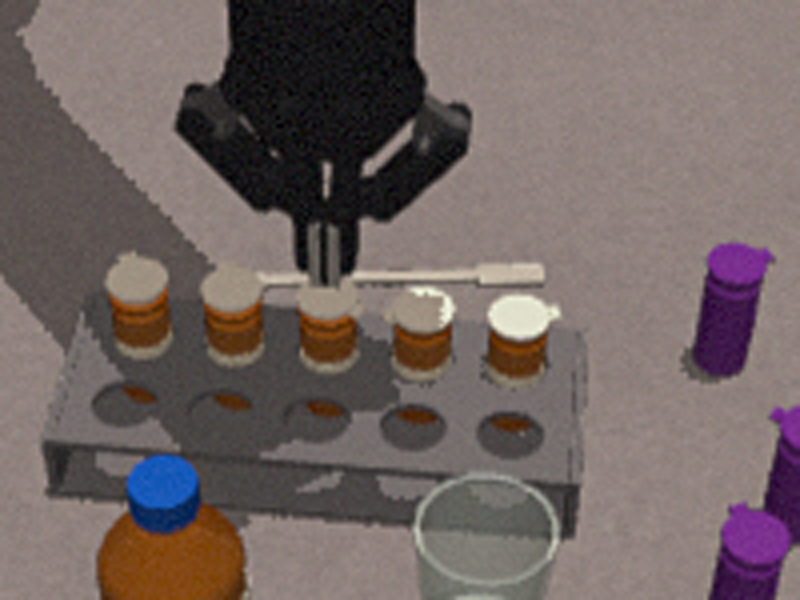

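Lids 1 (518,317) and 2 (423,310) are flush, the rack has not moved and the fingers are over lid 3.

Call:
move_arm:
  claw: [0,0,0,0,0,0,0,0]
  dp:
    - [0,-0.004,0.01]
    - [0,0,0.01]
    - [0,0,0.01]
    - [0,0,0.006]
    - [0,0,0.006]
    - [0,0,0.006]
    - [0,0,0.006]
    - [0,0,0.006]
  turn:
    - [0,0,0]
    - [0,0,0]
    - [0,0,0]
    - [0,0,0]
    - [0,0,0]
    - [0,0,0]
    - [0,0,0]
    - [0,0,0]

```text
clock: 8.15
position: [0.5222, 0.0078, 0.0718]
ee_rot: [-0.549, 0.836, -0.0, 0.0]
ft_force: [-1.2, 0.1, 4.9]
grip_width: 0.005
```

Call:
move_arm:
  claw: [0,0,0,0]
  dp:
    - [0,0,0.005]
    - [0,0,0.005]
    - [0,0,0.003]
    - [0,0,0]
  turn:
    - [0,0,0]
    - [0,0,0]
    - [0,0,0]
    - [0,0,0]

```text
clock: 8.48
position: [0.5221, 0.0078, 0.0691]
ee_rot: [-0.549, 0.836, -0.0, 0.0]
ft_force: [-0.6, 0.2, 5.0]
grip_width: 0.002
```

Call:
move_arm:
  claw: [0,0,0,0]
  dp:
    - [0,0,0.004]
    - [0,0,0.004]
    - [0,0,0]
    - [0,0,0]
  turn:
    - [0,0,0]
    - [0,0,0]
    - [0,0,0]
    - [0,0,0]

```text
clock: 8.82
position: [0.5225, 0.0078, 0.0681]
ee_rot: [-0.549, 0.836, -0.0, 0.0]
ft_force: [-2.3, 0.3, 9.9]
grip_width: 0.001
```

Lid 3 is home (9.9 N). Next is lid 4.

Call:
move_arm:
  claw: [0,0,0,0,0,0,0]
  dp:
    - [0,0,-0.04]
    - [0,0,-0.04]
    - [0.11,0,0]
    - [0.11,0,0]
    - [0,0,0]
    - [0,0,0]
    - [0,0,0]
  turn:
    - [0,0,0]
    - [0,0,0]
    - [0,0,0]
    - [0,0,0]
    - [0,0,0]
    - [0,0,0]
    - [0,0,0]

```text
clock: 9.4
position: [0.5047, -0.0323, 0.0837]
ee_rot: [-0.549, 0.836, -0.0, 0.0]
ft_force: [-0.7, -0.5, -0.1]
grip_width: -0.006
```

Run:
```python
from h import *
import cv2
o=manip.get_obs();print(o['clock'],o['position'],o['ft_force'],toolvec([.505,-.0325,.078])/.2)
a=cams.camera("scene")[:,:,::-1]
cv2.imwrite("pics/s4.png",cv2.resize(a[110:260,215:415],(800,600),interpolation=cv2.INTER_CUBIC))
```

```text
9.4 [ 0.50467564 -0.03234292  0.08374488] [-0.74757525 -0.46749495 -0.14582461] [ 8.31355765e-05 -1.78704374e-03  2.87252149e-02]
```

View pics/s4.png

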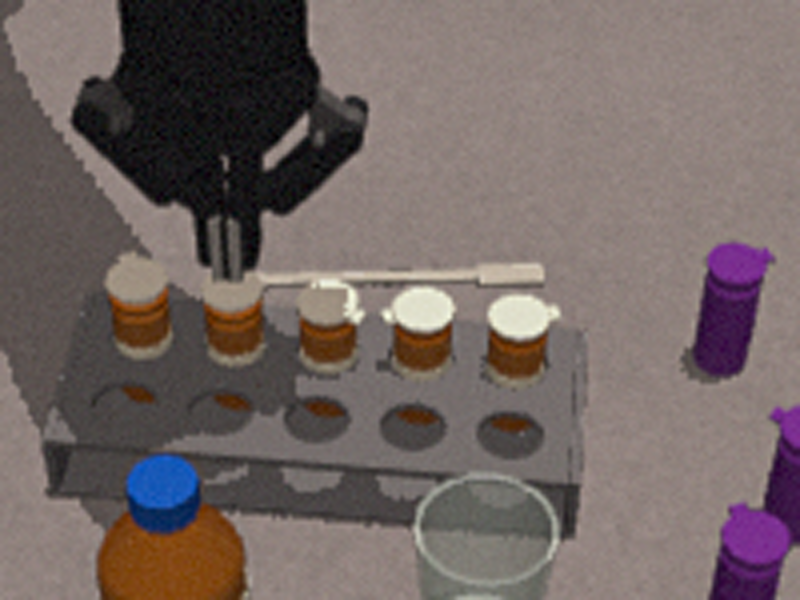

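Lids 1–3 are flush and the fingers are over lid 4 (232,290).

Call:
move_arm:
  claw: [0,0,0,0,0,0,0,0]
  dp:
    - [0,0,0.01]
    - [0,0,0.01]
    - [0,0,0.01]
    - [0,0,0.006]
    - [0,0,0.006]
    - [0,0,0.006]
    - [0,0,0.006]
    - [0,0,0.006]
  turn:
    - [0,0,0]
    - [0,0,0]
    - [0,0,0]
    - [0,0,0]
    - [0,0,0]
    - [0,0,0]
    - [0,0,0]
    - [0,0,0]

```text
clock: 10.12
position: [0.5047, -0.0326, 0.0716]
ee_rot: [-0.549, 0.836, -0.0, 0.0]
ft_force: [-0.7, 0.6, 3.3]
grip_width: 0.001
```

Call:
move_arm:
  claw: [0,0,0,0]
  dp:
    - [0,0,0.005]
    - [0,0,0.005]
    - [0,0,0.003]
    - [0,0,0]
  turn:
    - [0,0,0]
    - [0,0,0]
    - [0,0,0]
    - [0,0,0]

```text
clock: 10.45
position: [0.5047, -0.0326, 0.069]
ee_rot: [-0.549, 0.836, -0.0, 0.0]
ft_force: [-1.5, 0.1, 4.9]
grip_width: -0.003
```

Call:
move_arm:
  claw: [0,0,0,0]
  dp:
    - [0,0,0.004]
    - [0,0,0.003]
    - [0,0,0]
    - [0,0,0]
  turn:
    - [0,0,0]
    - [0,0,0]
    - [0,0,0]
    - [0,0,0]

```text
clock: 10.78
position: [0.505, -0.0326, 0.0681]
ee_rot: [-0.549, 0.836, -0.0, 0.0]
ft_force: [-2.2, 0.2, 10.7]
grip_width: 0.002
```

Lid 4 is home (10.7 N). Next is lid 5.

Call:
move_arm:
  claw: [0,0,0,0,0,0,0]
  dp:
    - [0,0,-0.04]
    - [0,0,-0.04]
    - [0.11,0,0]
    - [0.11,0,0]
    - [0,0,0]
    - [0,0,0]
    - [0,0,0]
  turn:
    - [0,0,0]
    - [0,0,0]
    - [0,0,0]
    - [0,0,0]
    - [0,0,0]
    - [0,0,0]
    - [0,0,0]

```text
clock: 11.37
position: [0.4872, -0.0727, 0.0837]
ee_rot: [-0.549, 0.836, -0.0, 0.0]
ft_force: [-0.2, -0.1, -0.7]
grip_width: -0.001
```

Run:
```python
from h import *
import cv2
o=manip.get_obs();print(o['clock'],o['position'],o['ft_force'],toolvec([.4875,-.073,.078])/.2)
a=cams.camera("scene")[:,:,::-1]
cv2.imwrite("pics/s5.png",cv2.resize(a[110:260,215:415],(800,600),interpolation=cv2.INTER_CUBIC))
```

```text
11.3667 [ 0.48715721 -0.0726916   0.08371912] [-0.22791159 -0.1044558  -0.67929243] [ 0.00073975 -0.00217452  0.02859629]
```

View pics/s5.png

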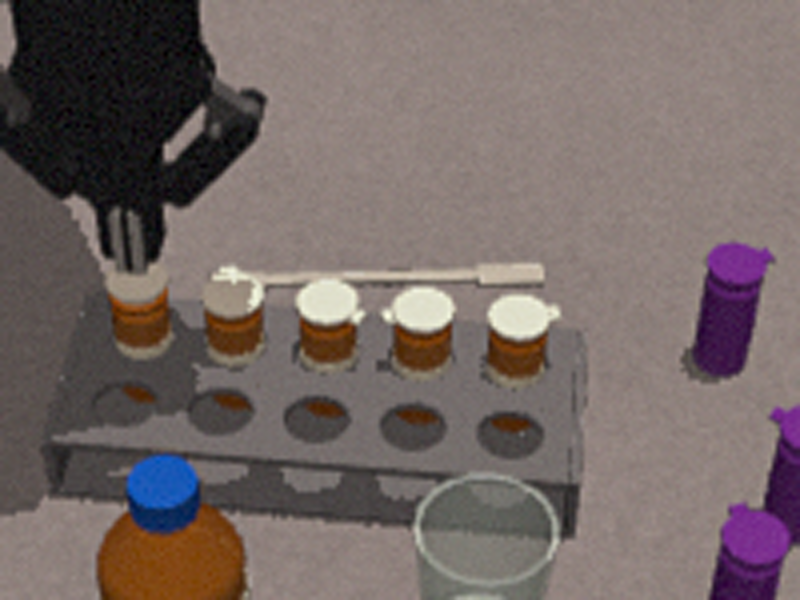

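Lids 1–4 are flush and the fingers are over lid 5 (135,283).

Call:
move_arm:
  claw: [0,0,0,0,0,0,0,0]
  dp:
    - [0,0,0.01]
    - [0,0,0.01]
    - [0,0,0.01]
    - [0,0,0.006]
    - [0,0,0.006]
    - [0,0,0.006]
    - [0,0,0.006]
    - [0,0,0.006]
  turn:
    - [0,0,0]
    - [0,0,0]
    - [0,0,0]
    - [0,0,0]
    - [0,0,0]
    - [0,0,0]
    - [0,0,0]
    - [0,0,0]

```text
clock: 12.08
position: [0.4872, -0.073, 0.0716]
ee_rot: [-0.549, 0.836, -0.0, 0.0]
ft_force: [-0.8, 0.0, 4.5]
grip_width: 0.001
```

Call:
move_arm:
  claw: [0,0,0,0]
  dp:
    - [0,0,0.005]
    - [0,0,0.005]
    - [0,0,0.003]
    - [0,0,0]
  turn:
    - [0,0,0]
    - [0,0,0]
    - [0,0,0]
    - [0,0,0]

```text
clock: 12.42
position: [0.4871, -0.0729, 0.0689]
ee_rot: [-0.549, 0.836, -0.0, 0.0]
ft_force: [-1.9, 1.1, 5.5]
grip_width: 0.004
```

Call:
move_arm:
  claw: [0,0,0,0]
  dp:
    - [0,0,0.004]
    - [0,0,0.003]
    - [0,0,0]
    - [0,0,0]
  turn:
    - [0,0,0]
    - [0,0,0]
    - [0,0,0]
    - [0,0,0]

```text
clock: 12.75
position: [0.4874, -0.073, 0.0681]
ee_rot: [-0.549, 0.836, -0.0, 0.0]
ft_force: [-1.6, 0.3, 9.9]
grip_width: 0.001
```

Lid 5 is home (9.9 N). I'll lift clear and check.

Call:
move_arm:
  claw: [0,0,0,0,0,0,0,0]
  dp:
    - [0,0,-0.04]
    - [0,0,-0.1]
    - [0,0,-0.15]
    - [0.15,0,-0.15]
    - [0.19,0,0]
    - [0.15,0,0]
    - [0,0,0]
    - [0,0,0]
  turn:
    - [0,0,0]
    - [0,0,0]
    - [0,0,0]
    - [0,0,0]
    - [0,0,0]
    - [0,0,0]
    - [0,0,0]
    - [0,0,0]

```text
clock: 13.42
position: [0.4473, -0.1642, 0.1549]
ee_rot: [-0.547, 0.837, -0.0, -0.0]
ft_force: [0.5, 0.7, -0.8]
grip_width: 0.003
```

Run:
```python
from h import *
import cv2
o=manip.get_obs();print(o['clock'],o['position'],o['ft_force'])
a=cams.camera("scene")[:,:,::-1]; t=cams.camera("top")[:,:,::-1]
a0=cv2.imread("pics/scene0.png")
f=lambda a:cv2.resize(a[160:260,215:375],(640,300),interpolation=cv2.INTER_CUBIC)
f=lambda a:cv2.resize(a[165:240,215:375],(640,300),interpolation=cv2.INTER_CUBIC)
cv2.imwrite("pics/end.png",cv2.vconcat([f(a0),f(a)]))
cv2.imwrite("pics/endt.png",cv2.resize(t[120:300,230:430],(660,594),interpolation=cv2.INTER_CUBIC))
```

```text
13.4167 [ 0.44728075 -0.1641606   0.15486774] [ 0.49989794  0.70203361 -0.7518612 ]
```

View pics/end.png

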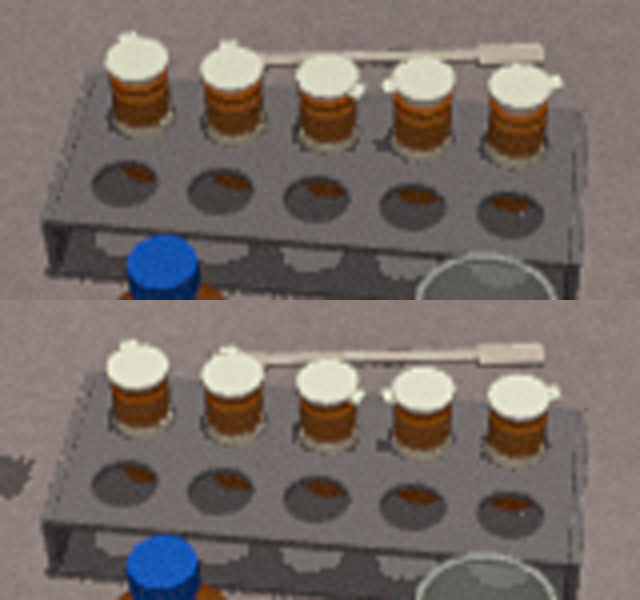

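View pics/endt.png

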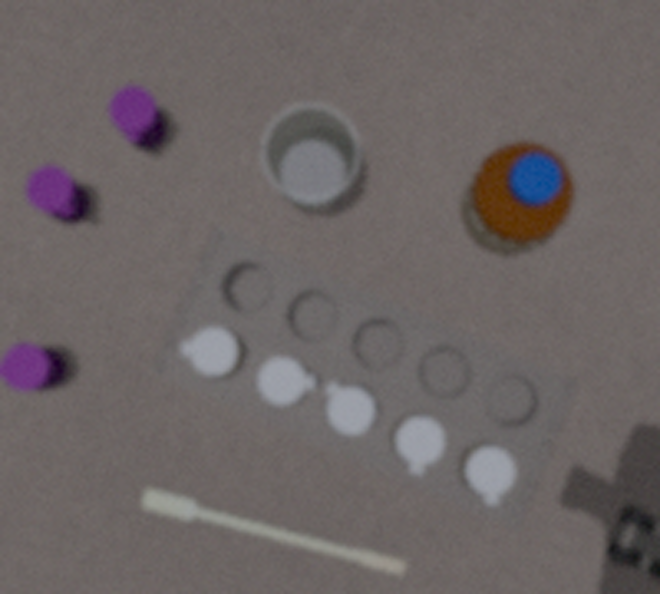

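Before/after views: all five lids now sit lower (at about y 368–396 in the lower panel). The rack, spatula and bystanders have not moved, the vials are upright and the arm is clear.

```bash
python3 -c "
from workcell import manip
print(manip.hand_in())"
```

```text
the job is handed in; nothing more can be done
None
```

I pressed all five lids home in order from the left-hand end to the right-hand end, using the closed fingertips straight down, then handed the job in at about 13.5 s of the 43 s allowed.

- **Force:** each lid slid at about 4–5 N. Each press ended at 9–11 N with the fingertips at z ≈ 0.068 m, which with the lid's give puts every lid top at its 70 mm home height. The highest reading was 10.7 N, well below the 30 N limit; readings were taken only at the end of each call.
- **Final pictures:** all five lids are visibly lower than at the start and the vials are upright. The rack, bottle, beaker, spatula and purple vials are where they stood, and the arm is clear of everything.
- **Position checks:** the three cameras' lid positions agreed to within about 3–4 mm. No check failed.

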